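Fit the dust box filter and hold the sprung flap at its mark

TASK

Take the filter panel (the taller panel, with the pleated face) out of the wooden rack, slide it down into the slot in the top of the dust box until it is fully home, without dropping it, and let go of it. Then lift the dust box's sprung flap (it has a bar handle) until the flap's pointer peg is level with the index clip on the quadrant, and finish holding it still there: the flap springs shut if released, so the program ends with the gripper still holding it. Leave the index clip, the plywood offcut and the other things on the bench where they are.

Things in the scene. Friction and masses are not known exactly. Their poses are not given: they have to be found in the camera images.
- filter: filter panel, an upright slab 100 (its x) x 12 (its y) x 110 mm (z): aluminium frame, pale pleated faces; origin at the centre of its underside. It starts upright in either groove of the rack (grooves 40 mm deep, so 70 mm shows) with its x along the grooves. About 0.15 to 0.3 kg. Either way round fits. Grip across its 12 mm thickness near the top edge
- rack: fixed wooden block 140 (x) x 150 (y) x 50 mm with two grooves along its x at y = -35 and +35 mm, each 104 x 16 mm and 40 mm deep; one holds the filter panel, the other a plywood offcut. Origin at the centre of its underside
- dustbox: fixed grey metal dust box, 220 (x) x 320 (y) x 120 mm high; x points away from the robot at yaw 0; origin under its centre. The flap covers the top's left (+y) part, the filter slot is in the right part, the quadrant stands along the flap's left edge up to about 255 mm above the table
- slot_mouth (a point): centre of the filter slot's mouth, in the dust box's top face, 120 mm above the table. The slot is 104 mm along the box's x and 15 mm along its y and goes straight down; its mouth has a 6 mm bevel at 45 degrees all round. Axes are the dust box's
- slot_floor (a point): centre of the slot's floor, 75 mm straight below the mouth; a panel fully home has its origin here and stands 35 mm proud of the box. Axes are the dust box's
- flap (a joint): angle of the flap, rad: 0 shut (level), grows as its front edge rises, stop at 1.3. A spring and its weight push it shut: about 4 N at the bar when it begins to lift, about 6 N at 0.7 rad
- flap_bar (a point): middle of the flap's bar handle, a round steel bar 10 mm thick and 100 mm long along the dust box's y. With the flap shut it is 162 mm above the table, 25 mm out beyond the flap's front edge, and about 32 mm (centre) above the flap's top face, free below. A gripper may take it from above across the bar; the bar turns in the grip as the flap rises
- hinge (a point): middle of the flap's hinge line, which runs along the dust box's y, at the flap's far edge, 126 mm above the table. Shut, the bar's centre is 235 mm towards the box's front (-x) from it and 36 mm above it. Axes are the dust box's
- flap_pointer (a point): tip region of the flap's pointer peg: an 8 mm steel peg sticking out of the flap's left edge, 140 mm from the hinge line; it travels along the inside of the quadrant band
- index (a joint): angle at which the index clip is set, rad, on the same hinge line and zero as the flap: peg and clip are level when joint flap equals this. 0.40 to 0.70. A stiff clip; do not move it
- index_mark (a point): the mark: the point just inside the index clip (a dark steel block 26 x 16 x 8 mm with a thin arm, on the curved steel quadrant band left of the flap), 140 mm from the hinge line, where the pointer peg must be
- offcut: plywood offcut, a bare board 100 x 12 x 64 mm, standing on edge in the other groove of the rack; origin at the centre of its underside. Leave alone
- blank: part-turned wooden bowl, 130 mm across, 55 mm high, right of the dust box; bystander
- collar: steel ring 76 mm across, 22 mm high, lying in front of the dust box; bystander
- waxtin: small metal tin, 66 mm across, 60 mm high, beyond the rack; bystander
- mallet: hammer lying on the table at the robot's right; bystander
- driver: screwdriver lying on the table near the robot, left of centre; bystander
- glue: white bottle 56 mm across, 130 mm high, beyond the rack; bystander

How it is judged:
By the outcome, as a careful person would: the job done as asked, in the order asked, and still so for the second after the job is handed in, while the arm keeps its last pose, push and grip.
It also fails if it takes over 64 s, if anything falls off the work surface, if the arm or the gripper's body presses on something with over 40 N, if the wrist force passes 120 N, or if a joint passes its speed limit or range.

ROBOT

A 7-joint arm with a two-finger parallel gripper is mounted at the origin on the work surface. World frame = base frame: x ahead of the robot, y to its left, z up, the work surface at z = 0. Lengths are in m, angles in rad, forces in N, time in s.
With the tool pointing down it reaches from about 0.4 to 0.85 m from the base axis. Payload 4.5 kg.
Tool frame: the origin (TCP) lies on the centre line of the jaws, within the pads' length; the fingertips stand 14 mm ahead of it and the grasp point (between the pads) lies 5 mm behind it; z points along the fingers, y is the line along which they close (so a half turn about z gives the same grasp; the last joint's range is limited). The gripper opens to 88 mm and grips with 3 to 60 N. Pads are 18 mm wide; open, the fingers measure 123 mm over their backs; the gripper's body (75 mm by 187 mm) begins 45 mm behind the grasp point.
Start: joints at [1.156, 0.689, -0.195, 1.565, 0.157, 0.902, -0.215], TCP at [0.271, -0.563, 0.253] pointing down, gripper open.
Joint ranges: [-3.01, 3.01], [-0.46, 2.08], [-1.47, 1.51], [0.13, 2.56], [-1, 4.14], [0.04, 2.09], [-2.66, 2.66]. Speed limits (rad/s): [2.57, 2.57, 3.14, 3.14, 3.14, 3.14, 3.14].

INTERFACE

Orientations are given as a 3x3 rotation matrix whose columns are the frame's x, y, z axes.
In Python, from bench import monitor, imaging, job_done gives the robot as it stands.
- The arm moves only by the tool step_arm, never from a script. Its argument "steps" is a list of rows, each an object with "fingers": the finger opening in m, from 0 to 0.0881; "delta_pos": the shift along the world's x, y, z in m, a list of three; "rot": the turn, a rotation vector about the world's x, y, z in degrees, a list of three. A call has exactly 5 rows; each row shifts and turns the commanded pose from where the row before left it; what a row does not reach is not made up. A row lasts 1/8 s, in which the tool goes at most 62.5 mm and 10.7 degrees, less where a joint would pass 70% of its speed; a pose out of reach is approached as far as the arm can. A call with a gripper value outside its range is refused whole. The fingers move at their own pace and stop on an object; the grip force is fixed at half the most. Time passes only in rows, so rows that do not move let the fingers close, or fill a call up. It gives the time, the measured TCP pose, the force, the opening and the grip force at its end, in the units of the state.
- monitor.observe(): the state, without advancing time (a new reading comes with each control period).
- imaging.get_image(name): name is "scene" or "side" or "wrist"; returns the picture (400x640x3 uint8, red, green, blue); there is no depth.
- imaging.camera_params(name): a dict with "fx", "fy", "cx", "cy" (pixels), "D" ([k1, k2, p1, p2, k3] as OpenCV has them; the pictures are not rectified), "R" (3x3) and "t" (3): a world point X has camera coordinates R X + t; the wrist camera has in their place "hand_eye" (4x4, takes a point from camera to tool coordinates, whose origin is the TCP and whose axes are the flange's). Camera axes: x right, y down, z forward; pixel columns grow to the right and rows downward; lengths in m; the calibration is good to about 2 mm. A picture is of the moment at which its call begins: read the wrist's pose just before it. camera_params takes no time and is no camera call.
- job_done(): hands the job in; it is judged then, once.
The state is a dict: "time": time; "q": joint angles; "joint_vel": joint speeds; "tau": joint torques, N m; "eef_pos": TCP position; "tcp_rot": TCP orientation; "force": force on the tool from outside, world axes, zero at the start; "ft_torque": the same for the moment, N m; "finger_gap": finger opening in m; "finger_force": force on a finger pad.
Only numpy, scipy, OpenCV 4.12 (cv2) and the standard library are available. Lean on these libraries where they do the work, as an engineer would, in place of code of your own. Each camera call takes 0.05 s, during which the arm holds its last target. There are 200 camera calls.

## Working session

There is one attempt and no reset: what is moved stays moved. The work goes in short steps, Python scripts to look and compute and a tool call to move; the robot and the scene stay as the last step left them, time stands still between calls to the robot, and variables do not carry over. Pictures are saved under pics/ and viewed, at most 10 in all, crops included, and the job is handed in when it is done.

Besides the shell and the picture viewer there is one more tool, called after "Call:" as name(argument=value, ...), one argument or row to a line, values as JSON. step_arm: Moves the arm, as the interface text tells. Its arguments: {"type":"object","properties":{"steps":{"type":"array","items":{"type":"object","properties":{"fingers":{"type":"number"},"delta_pos":{"type":"array","items":{"type":"number"}},"rot":{"type":"array","items":{"type":"number"}}}}}},"required":["steps"]}

```bash
mkdir -p pics; cat > h.py <<'E'
import numpy as np, cv2
from bench import monitor, imaging, job_done
def cam(n):
    p=imaging.camera_params(n); K=np.array([[p['fx'],0,p['cx']],[0,p['fy'],p['cy']],[0,0,1.]]); D=np.array(p['D'],float)
    if 'R' in p: return K,D,np.array(p['R']),np.array(p['t']).ravel()
    s=monitor.observe(); T=np.eye(4);T[:3,:3]=s['tcp_rot'];T[:3,3]=s['eef_pos']
    M=np.linalg.inv(T@np.array(p['hand_eye'])); return K,D,M[:3,:3],M[:3,3]
def ray(c,uv):
    K,D,R,t=c; x=cv2.undistortPoints(np.array([[uv]],float),K,D)[0,0]
    d=R.T@np.array([x[0],x[1],1]); return -R.T@t, d/np.linalg.norm(d)
def onz(c,uv,z):
    o,d=ray(c,uv); return o+d*(z-o[2])/d[2]
def tri(c1,u1,c2,u2):
    o1,d1=ray(c1,u1);o2,d2=ray(c2,u2)
    s=np.linalg.lstsq(np.c_[d1,-d2],o2-o1,rcond=None)[0]
    a=o1+s[0]*d1;b=o2+s[1]*d2; return (a+b)/2,np.linalg.norm(a-b)
def proj(c,X):
    K,D,R,t=c; return cv2.projectPoints(np.array(X,float).reshape(-1,3),cv2.Rodrigues(R)[0],t,K,D)[0].reshape(-1,2)
def snap(n,f):
    im=imaging.get_image(n); cv2.imwrite('pics/'+f,im[:,:,::-1]); return im
E
python3 - <<'E'
from h import *
s=monitor.observe(); print(s['time'],s['eef_pos'],np.round(s['tcp_rot'],3).tolist(),s['finger_gap'],s['force'])
for n in('scene','side','wrist'):
    c=cam(n); print(n,-c[2].T@c[3],c[2][2],c[0][0,0]); snap(n,n+'0.png')
print(imaging.camera_params('wrist')['hand_eye'])
E
```

```text
0.0 [ 0.27086078 -0.56257426  0.25189461] [[0.901, 0.434, -0.001], [0.434, -0.901, 0.002], [-0.0, -0.002, -1.0]] 0.08838092103902163 [-0.44791313  0.30419941  0.41065503]
scene [ 1.13775623 -0.41585273  1.15362423] [-0.47068708  0.30828629 -0.82668811] 470.76962351611826
side [0.4206665  0.96969767 0.97080803] [ 0.10037617 -0.77029518 -0.62973801] 503.6387819978519
wrist [ 0.3356134  -0.53201308  0.38425102] [-0.2505192 -0.1180676 -0.9608851] 319.16387189262105
[[-1.85785027e-03 -9.60923436e-01 -2.76808052e-01  7.15647934e-02]
 [ 9.99998237e-01 -1.70996705e-03 -7.75626221e-04  2.65135512e-04]
 [ 2.71984765e-04 -2.76809005e-01  9.60924919e-01 -1.32271574e-01]
 [ 0.00000000e+00  0.00000000e+00  0.00000000e+00  1.00000000e+00]]
```

View pics/scene0.png

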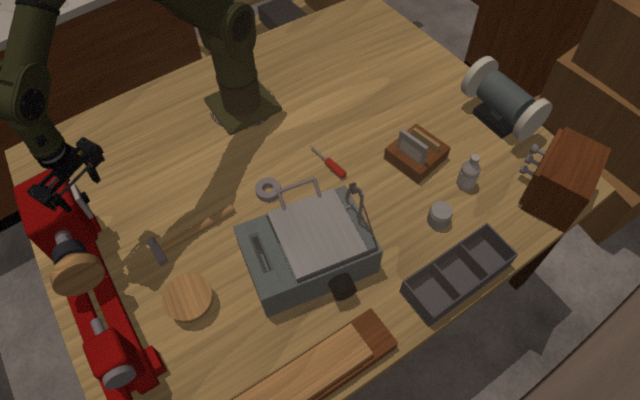

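View pics/side0.png

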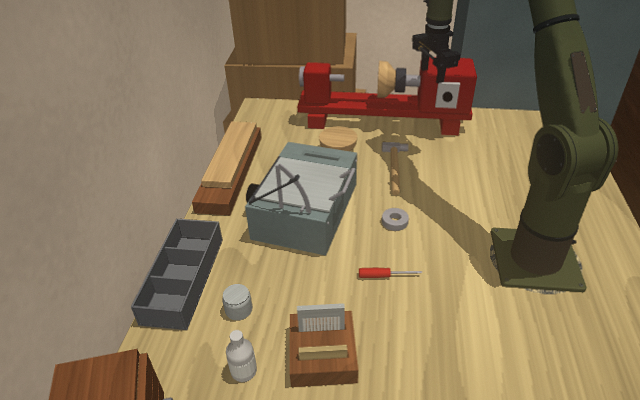

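The scene view shows the rack at (417,152) with the filter in the groove nearer the box, and the box slot at (260,252). The side view shows the filter at (321,318). Next I'll zoom in for exact corners.

```bash
python3 - <<'E'
import cv2
a=cv2.imread('pics/scene0.png'); 
def g(im,x0,y0,x1,y1,k,f):
    c=cv2.resize(im[y0:y1,x0:x1],None,fx=k,fy=k,interpolation=cv2.INTER_CUBIC)
    for x in range((x0+9)//10*10,x1,10): cv2.line(c,((x-x0)*k,0),((x-x0)*k,4 if x%50 else 12),(0,0,255),1)
    for y in range((y0+9)//10*10,y1,10): cv2.line(c,(0,(y-y0)*k),(4 if y%50 else 12,(y-y0)*k),(0,0,255),1)
    return c
cv2.imwrite('pics/c1.png',g(a,228,165,388,315,4,''))
b=cv2.imread('pics/side0.png')
import numpy as np
r1=g(a,375,115,460,185,6,''); r2=g(b,280,295,365,390,6,'')
h=np.zeros((570,510*1+280,3),np.uint8)
r1=g(a,380,118,455,182,5,'');r2=g(b,282,297,364,390,5,'')
h[:r1.shape[0],:r1.shape[1]]=r1; h[:r2.shape[0],380:380+r2.shape[1]]=r2
cv2.imwrite('pics/c2.png',h)
E
```

```text
(no output)
```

View pics/c1.png

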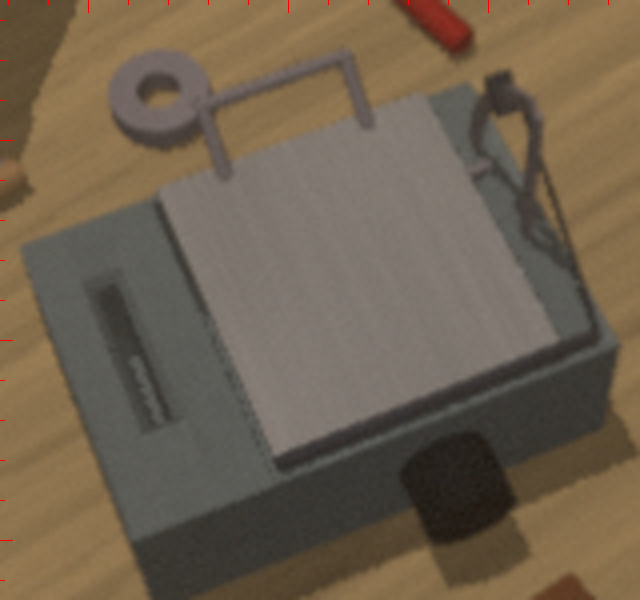

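View pics/c2.png

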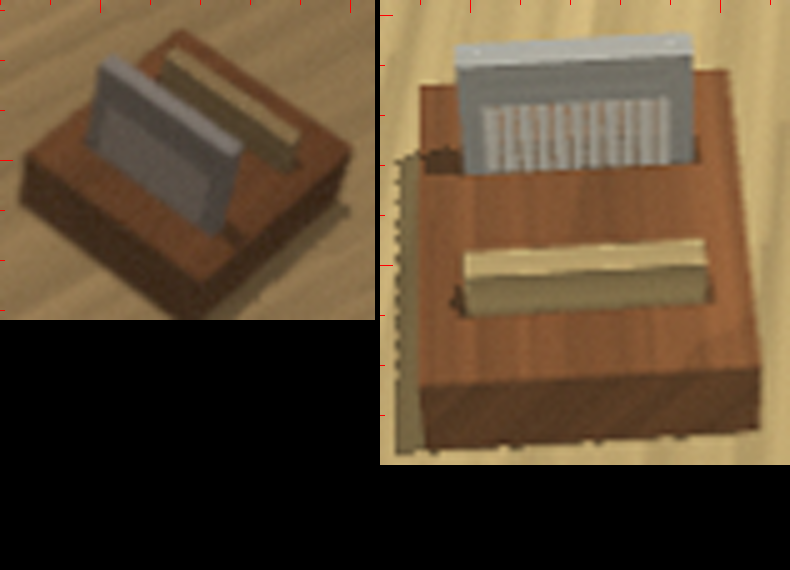

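```bash
python3 - <<'E'
from h import *
S=cam('scene');W=cam('side')
p=lambda x,y:(x/4+228-.4,y/4+165-.4)
q=lambda x,y:(x/5+380-.4,y/5+118-.4)
w=lambda x,y:((x-380)/5+282-.4,y/5+297-.4)
B=np.array([onz(S,p(*a),.12) for a in[(22,247),(135,540),(617,345),(470,85)]])
print('box',B.round(4).tolist()); 
for i in range(4): e=B[(i+1)%4]-B[i]; print(np.linalg.norm(e),np.degrees(np.arctan2(e[1],e[0])))
print('ctr',B.mean(0))
L=np.array([onz(S,p(*a),.12) for a in[(85,285),(122,270),(185,420),(148,432)]]); print('slot',L.mean(0),L.round(3).tolist())
b=np.array([onz(S,p(*a),.162) for a in[(203,103),(347,53)]]); print('bar',b.mean(0),b.tolist())
F=np.array([onz(S,q(*a),.12) for a in[(103,58),(118,54),(243,145),(233,156)]]);print('filt scene',F.mean(0),F.round(4).tolist())
F=np.array([onz(W,w(*a),.12) for a in[(457,47),(692,34),(692,53),(460,68)]]);print('filt side',F.mean(0),F.round(4).tolist())
print(tri(S,q(174,104),W,w(575,50)))
R=np.array([onz(W,w(*a),.05) for a in[(420,86),(729,70),(760,368),(420,386)]]);print('rack side',R.mean(0),R.round(4).tolist())
R=np.array([onz(S,q(*a),.05) for a in[(25,155),(182,30),(352,152),(200,282)]]);print('rack sc',R.mean(0),R.round(4).tolist())
E
```

```text
box [[0.4939, -0.2725, 0.12], [0.7077, -0.3121, 0.12], [0.7647, -0.0014, 0.12], [0.5528, 0.0384, 0.12]]
0.2173596212023012 -10.51046652767494
0.3158881932279816 79.59624103819365
0.21561592531833498 169.3502162084096
0.3164140364781054 -100.71979808228613
ctr [ 0.62977961 -0.136921    0.12      ]
slot [ 0.5990602  -0.24960833  0.12      ] [[0.541, -0.252, 0.12], [0.545, -0.227, 0.12], [0.658, -0.248, 0.12], [0.652, -0.271, 0.12]]
bar [ 0.500331   -0.08076417  0.162     ] [[0.490704206740185, -0.1300731865501218, 0.16200000000000003], [0.5099577968780149, -0.03145514973369734, 0.16200000000000003]]
filt scene [0.5278289 0.3050253 0.12     ] [[0.4775, 0.2932, 0.12], [0.4801, 0.3026, 0.12], [0.5754, 0.3173, 0.12], [0.5783, 0.307, 0.12]]
filt side [0.52571088 0.30784887 0.12      ] [[0.5756, 0.3112, 0.12], [0.4778, 0.2942, 0.12], [0.4769, 0.3041, 0.12], [0.5726, 0.3219, 0.12]]
(array([0.52679153, 0.306093  , 0.1175391 ]), np.float64(0.0013172712999729816))
rack side [0.52020398 0.34244115 0.05      ] [[0.6013, 0.2803, 0.05], [0.4641, 0.2572, 0.05], [0.4398, 0.4048, 0.05], [0.5756, 0.4274, 0.05]]
rack sc [0.52314078 0.33602948 0.05      ] [[0.4677, 0.2503, 0.05], [0.4426, 0.3988, 0.05], [0.5797, 0.4197, 0.05], [0.6025, 0.2753, 0.05]]
```

Two views agree to about 2 mm. The filter top is at (0.5265, 0.306) with yaw about 9.4°. The slot is at (0.599, -0.2496) with yaw about -10.5°. The sizes match those given, so I'll move to above the filter.

Call:
step_arm(
  steps=[
    {"delta_pos": [0.013, 0.043, 0], "rot": [0, 0, -0.8], "fingers": 0.07},
    {"delta_pos": [0.013, 0.043, 0], "rot": [0, 0, -0.8], "fingers": 0.07},
    {"delta_pos": [0.013, 0.043, 0], "rot": [0, 0, -0.8], "fingers": 0.07},
    {"delta_pos": [0.013, 0.043, 0], "rot": [0, 0, -0.8], "fingers": 0.07},
    {"delta_pos": [0.013, 0.043, 0], "rot": [0, 0, -0.8], "fingers": 0.07},
  ],
)

```text
time: 0.78
eef_pos: [0.3365, -0.3467, 0.2527]
tcp_rot: [[0.929, 0.37, 0.0], [0.37, -0.929, 0.0], [0.0, -0.0, -1.0]]
force: [0.3, -0.1, 0.4]
finger_gap: 0.0701
finger_force: 0.0
```

Call:
step_arm(
  steps=[
    {"delta_pos": [0.013, 0.043, 0], "rot": [0, 0, -0.8], "fingers": 0.07},
    {"delta_pos": [0.013, 0.043, 0], "rot": [0, 0, -0.8], "fingers": 0.07},
    {"delta_pos": [0.013, 0.043, 0], "rot": [0, 0, -0.8], "fingers": 0.07},
    {"delta_pos": [0.013, 0.043, 0], "rot": [0, 0, -0.8], "fingers": 0.07},
    {"delta_pos": [0.013, 0.043, 0], "rot": [0, 0, -0.8], "fingers": 0.07},
  ],
)

```text
time: 1.4
eef_pos: [0.4015, -0.1317, 0.2528]
tcp_rot: [[0.953, 0.304, 0.0], [0.304, -0.953, -0.0], [0.0, 0.0, -1.0]]
force: [-0.1, 0.2, 0.6]
finger_gap: 0.0699
finger_force: 0.0
```

Tracking is exact.

Call:
step_arm(
  steps=[
    {"delta_pos": [0.013, 0.044, 0], "rot": [0, 0, -0.8], "fingers": 0.07},
    {"delta_pos": [0.013, 0.044, 0], "rot": [0, 0, -0.8], "fingers": 0.07},
    {"delta_pos": [0.013, 0.044, 0], "rot": [0, 0, -0.8], "fingers": 0.07},
    {"delta_pos": [0.013, 0.044, 0], "rot": [0, 0, -0.8], "fingers": 0.07},
    {"delta_pos": [0.013, 0.044, 0], "rot": [0, 0, -0.8], "fingers": 0.07},
  ],
)

```text
time: 2.02
eef_pos: [0.4664, 0.0884, 0.2527]
tcp_rot: [[0.972, 0.237, -0.0], [0.237, -0.972, -0.0], [-0.0, 0.0, -1.0]]
force: [0.5, 0.2, -0.1]
finger_gap: 0.07
finger_force: 0.0
```

Call:
step_arm(
  steps=[
    {"delta_pos": [0.012, 0.044, 0], "rot": [0, 0, -0.8], "fingers": 0.07},
    {"delta_pos": [0.012, 0.044, 0], "rot": [0, 0, -0.8], "fingers": 0.07},
    {"delta_pos": [0.012, 0.044, 0], "rot": [0, 0, -0.8], "fingers": 0.07},
    {"delta_pos": [0.012, 0.044, 0], "rot": [0, 0, -0.8], "fingers": 0.07},
    {"delta_pos": [0.012, 0.042, 0], "rot": [0, 0, -0.8], "fingers": 0.07},
  ],
)

```text
time: 2.65
eef_pos: [0.5262, 0.3065, 0.2525]
tcp_rot: [[0.986, 0.169, -0.0], [0.169, -0.986, -0.0], [-0.0, 0.0, -1.0]]
force: [-0.0, -0.3, -0.4]
finger_gap: 0.07
finger_force: 0.0
```

```bash
python3 - <<'E'
from h import *
c=cam('wrist'); im=snap('wrist','w1.png'); s=monitor.observe(); print(s['eef_pos'],s['q'],np.degrees(np.arctan2(s['tcp_rot'][1][0],s['tcp_rot'][0][0])))
print(proj(c,[[.5265,.306,.12],[.477,.298,.12],[.576,.314,.12]]))
E
```

```text
[0.52648763 0.31441207 0.25244946] [-0.60469008  0.66709499 -0.01118668  1.61406046  0.00268194  0.85508625
 -2.01007824] 10.079651119475514
[[319.47329776 196.62414446]
 [319.02378132 250.22734178]
 [319.96912139 137.34269788]]
```

View pics/w1.png

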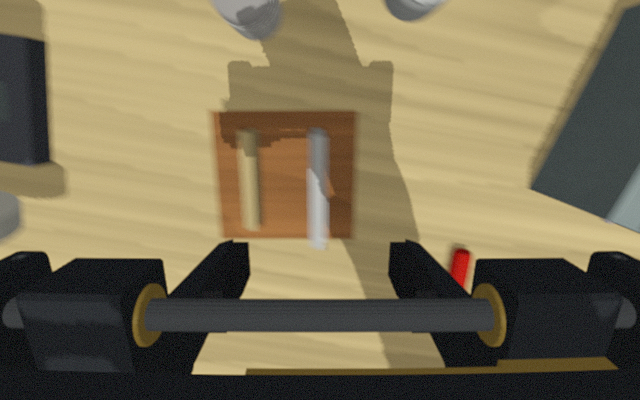

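The view is smeared by residual motion, but the filter's top edge runs from (318,130) to (317,245), as predicted. I'll take a sharp measurement now that it is settled.

```bash
python3 - <<'E'
from h import *
imaging.get_image('wrist');imaging.get_image('wrist')
c=cam('wrist'); im=snap('wrist','w2.png'); s=monitor.observe(); print(s['eef_pos'],s['time'])
cr=im[105:275,285:355]; cv2.imwrite('pics/w2c.png',cv2.resize(cr[:,:,::-1],None,fx=3.5,fy=3.5))
hsv=cv2.cvtColor(im,cv2.COLOR_RGB2HSV)
m=((hsv[:,:,1]<45)&(hsv[:,:,2]>90)).astype(np.uint8); m[:, :290]=0;m[:,350:]=0;m[:110]=0;m[265:]=0
n,l,st,ce=cv2.connectedComponentsWithStats(m); print([(st[i].tolist(),ce[i].round(1).tolist()) for i in range(1,n) if st[i][4]>60])
for v in range(115,262,12):
    u=np.where(m[v])[0]; print(v,(u.min(),u.max()) if len(u) else None,end=' ')
print(proj(c,[[.5265,.306,.12],[.477,.298,.12],[.576,.314,.12]]).round(1).tolist())
E
```

```text
[0.52567656 0.30523236 0.25211247] 2.85
[([317, 130, 17, 121, 1739], [324.9, 190.0])]
115 None 127 None 139 (np.int64(319), np.int64(332)) 151 (np.int64(319), np.int64(332)) 163 (np.int64(319), np.int64(332)) 175 (np.int64(319), np.int64(332)) 187 (np.int64(318), np.int64(331)) 199 (np.int64(318), np.int64(332)) 211 (np.int64(318), np.int64(332)) 223 (np.int64(318), np.int64(332)) 235 (np.int64(318), np.int64(331)) 247 (np.int64(318), np.int64(330)) 259 None [[321.3, 196.3], [320.5, 250.0], [322.2, 136.9]]
```

View pics/w2c.png

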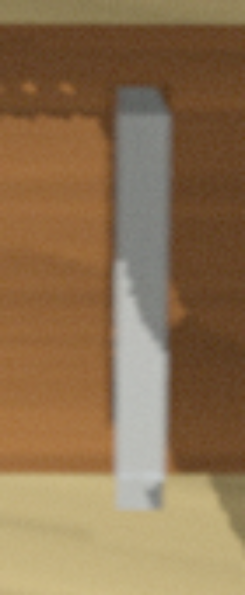

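The sharp view puts the filter's top edge at u≈325, v 137–251. That is about 3 px (2–3 mm) to the -y side of the prediction, and x agrees. I'll descend and grip.

Call:
step_arm(
  steps=[
    {"delta_pos": [0.0, -0.002, -0.03], "rot": [0, 0, -0.3], "fingers": 0.07},
    {"delta_pos": [0, 0, -0.04], "rot": [0, 0, 0], "fingers": 0.07},
    {"delta_pos": [0, 0, -0.04], "rot": [0, 0, 0], "fingers": 0.07},
    {"delta_pos": [0, 0, -0.024], "rot": [0, 0, 0], "fingers": 0.07},
    {"delta_pos": [0, 0, -0.01], "rot": [0, 0, 0], "fingers": 0.06},
  ],
)

```text
time: 3.48
eef_pos: [0.5256, 0.3005, 0.1075]
tcp_rot: [[0.987, 0.162, -0.002], [0.162, -0.987, -0.003], [-0.003, 0.002, -1.0]]
force: [0.6, -0.4, 0.8]
finger_gap: 0.0618
finger_force: 0.0
```

Call:
step_arm(
  steps=[
    {"delta_pos": [0, 0, 0], "rot": [0, 0, 0], "fingers": 0.03},
    {"delta_pos": [0, 0, 0], "rot": [0, 0, 0], "fingers": 0.02},
    {"delta_pos": [0, 0, 0], "rot": [0, 0, 0], "fingers": 0.005},
    {"delta_pos": [0, 0, 0], "rot": [0, 0, 0], "fingers": 0.0},
    {"delta_pos": [0, 0, 0], "rot": [0, 0, 0], "fingers": 0.0},
  ],
)

```text
time: 4.1
eef_pos: [0.5263, 0.303, 0.109]
tcp_rot: [[0.986, 0.164, 0.0], [0.164, -0.986, 0.0], [0.0, -0.0, -1.0]]
force: [0.8, -0.6, 1.3]
finger_gap: 0.0121
finger_force: 1.2
```

Call:
step_arm(
  steps=[
    {"delta_pos": [0, 0, 0], "rot": [0, 0, 0], "fingers": 0.0},
    {"delta_pos": [0, 0, 0], "rot": [0, 0, 0], "fingers": 0.0},
    {"delta_pos": [0, 0, 0.01], "rot": [0, 0, 0], "fingers": 0.0},
    {"delta_pos": [0, 0, 0.015], "rot": [0, 0, 0], "fingers": 0.0},
    {"delta_pos": [0, 0, 0.015], "rot": [0, 0, 0], "fingers": 0.0},
  ],
)

```text
time: 4.72
eef_pos: [0.5264, 0.3028, 0.1499]
tcp_rot: [[0.987, 0.163, 0.0], [0.163, -0.987, 0.0], [0.0, 0.0, -1.0]]
force: [0.3, -0.3, -1.9]
finger_gap: 0.0119
finger_force: 30.0
```

Call:
step_arm(
  steps=[
    {"delta_pos": [0, 0, 0.03], "rot": [0, 0, 0], "fingers": 0.0},
    {"delta_pos": [0, 0, 0.05], "rot": [0, 0, 0], "fingers": 0.0},
    {"delta_pos": [0, 0, 0.06], "rot": [0, 0, 0], "fingers": 0.0},
    {"delta_pos": [0, 0, 0.06], "rot": [0, 0, 0], "fingers": 0.0},
    {"delta_pos": [0.002, -0.02, 0.04], "rot": [0, 0, 0], "fingers": 0.0},
  ],
)

```text
time: 5.35
eef_pos: [0.5279, 0.2847, 0.393]
tcp_rot: [[0.986, 0.167, 0.004], [0.167, -0.986, 0.004], [0.004, -0.003, -1.0]]
force: [-0.1, -0.6, -2.6]
finger_gap: 0.0117
finger_force: 30.0
```

Call:
step_arm(
  steps=[
    {"delta_pos": [0.005, -0.037, 0], "rot": [0, 0, -1.3], "fingers": 0.0},
    {"delta_pos": [0.005, -0.037, 0], "rot": [0, 0, -1.3], "fingers": 0.0},
    {"delta_pos": [0.005, -0.037, 0], "rot": [0, 0, -1.3], "fingers": 0.0},
    {"delta_pos": [0.005, -0.037, 0], "rot": [0, 0, -1.3], "fingers": 0.0},
    {"delta_pos": [0.005, -0.037, 0], "rot": [0, 0, -1.3], "fingers": 0.0},
  ],
)

```text
time: 5.98
eef_pos: [0.5528, 0.0965, 0.3897]
tcp_rot: [[0.999, 0.05, 0.001], [0.05, -0.999, 0.0], [0.001, -0.0, -1.0]]
force: [-0.0, -0.4, -2.3]
finger_gap: 0.0119
finger_force: 30.0
```

Call:
step_arm(
  steps=[
    {"delta_pos": [0.005, -0.037, 0], "rot": [0, 0, -1.3], "fingers": 0.0},
    {"delta_pos": [0.005, -0.037, 0], "rot": [0, 0, -1.3], "fingers": 0.0},
    {"delta_pos": [0.005, -0.037, 0], "rot": [0, 0, -1.3], "fingers": 0.0},
    {"delta_pos": [0.005, -0.037, 0], "rot": [0, 0, -1.3], "fingers": 0.0},
    {"delta_pos": [0.005, -0.037, 0], "rot": [0, 0, -1.3], "fingers": 0.0},
  ],
)

```text
time: 6.6
eef_pos: [0.5777, -0.0883, 0.3897]
tcp_rot: [[0.998, -0.063, 0.0], [-0.063, -0.998, 0.0], [0.0, -0.0, -1.0]]
force: [1.2, -0.3, -2.9]
finger_gap: 0.0119
finger_force: 30.0
```

Call:
step_arm(
  steps=[
    {"delta_pos": [0.005, -0.037, 0], "rot": [0, 0, -1.4], "fingers": 0.0},
    {"delta_pos": [0.005, -0.037, 0], "rot": [0, 0, -1.4], "fingers": 0.0},
    {"delta_pos": [0.005, -0.037, 0], "rot": [0, 0, -1.4], "fingers": 0.0},
    {"delta_pos": [0.003, -0.03, 0], "rot": [0, 0, -1.4], "fingers": 0.0},
    {"delta_pos": [0, 0, 0], "rot": [0, 0, -1.3], "fingers": 0.0},
  ],
)

```text
time: 7.22
eef_pos: [0.5949, -0.2317, 0.3893]
tcp_rot: [[0.982, -0.188, -0.0], [-0.188, -0.982, -0.002], [0.0, 0.002, -1.0]]
force: [0.0, 0.0, -2.8]
finger_gap: 0.0117
finger_force: 30.0
```

```bash
python3 - <<'E'
from h import *
imaging.get_image('wrist')
s=monitor.observe(); print(s['eef_pos'],np.degrees(np.arctan2(s['tcp_rot'][1][0],s['tcp_rot'][0][0])),s['q'][6],s['force'],s['finger_force'],s['time'])
c=cam('wrist'); im=snap('wrist','w3.png')
print(proj(c,[[.599,-.2496,.12],[.541,-.252,.12],[.545,-.227,.12],[.658,-.248,.12],[.652,-.271,.12]]).round(1).tolist())
cv2.imwrite('pics/w3.png',im[:,:,::-1])
E
```

```text
[ 0.59550975 -0.22912345  0.389221  ] -10.706685815704093 -1.3919338823868412 [ 0.3769666   1.39065843 -2.52776175] 29.975876638200134 7.275
[[334.4, 163.1], [343.9, 205.9], [324.7, 206.5], [324.7, 116.1], [344.1, 117.5]]
```

View pics/w3.png

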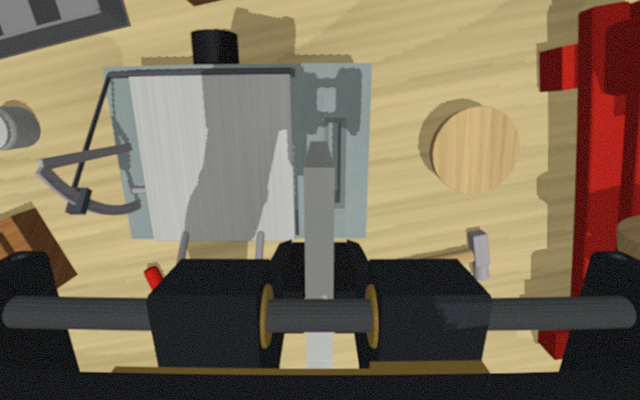

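The wrist view shows the panel held straight. The slot is at u≈328–346, v≈118–205, close to the prediction, and the quadrant and clip are at (78,200). I'll refine the slot's lateral position from profiles.

```bash
python3 - <<'E'
from h import *
im=cv2.imread('pics/w3.png'); g=cv2.cvtColor(im,cv2.COLOR_BGR2GRAY).astype(int)
print('u 330..378')
for v in (112,116,120,124,130,140,160,180,195,200,204,208,212): print(v,g[v-1:v+2,330:378].mean(0).round().astype(int).tolist())
c=cam('wrist')
yaw=np.radians(-10.5);ex=np.array([np.cos(yaw),np.sin(yaw),0]);ey=np.array([-ex[1],ex[0],0]);m=np.array([.599,-.2496,.12])
P=lambda a,b,z=0:m+a*ex+b*ey+[0,0,z]
for n,X in dict(outerR0=P(-.058,-.0135),outerR1=P(.058,-.0135),outerL1=P(.058,.0135),inR0=P(-.052,-.0075,-.006),inR1=P(.052,-.0075,-.006),inL1=P(.052,.0075,-.006)).items(): print(n,proj(c,X).round(1).tolist())
E
```

```text
u 330..378
112 [133, 125, 123, 119, 114, 105, 105, 103, 103, 105, 106, 104, 103, 103, 104, 104, 103, 106, 102, 104, 102, 103, 103, 105, 104, 105, 103, 103, 104, 105, 115, 139, 151, 152, 152, 151, 150, 153, 149, 154, 168, 178, 181, 180, 181, 181, 181, 181]
116 [104, 103, 101, 104, 102, 103, 101, 102, 101, 103, 102, 101, 101, 102, 101, 101, 104, 105, 102, 102, 105, 101, 102, 104, 103, 101, 104, 105, 101, 108, 125, 147, 153, 152, 151, 152, 152, 149, 149, 156, 174, 182, 184, 183, 184, 182, 182, 185]
120 [86, 85, 86, 87, 85, 83, 82, 86, 84, 80, 83, 83, 84, 88, 91, 92, 98, 103, 100, 103, 104, 102, 104, 101, 105, 104, 104, 100, 103, 108, 127, 146, 152, 152, 151, 152, 149, 151, 148, 158, 177, 181, 184, 186, 185, 183, 184, 185]
124 [154, 146, 128, 107, 101, 104, 101, 96, 76, 68, 73, 85, 89, 91, 88, 95, 98, 101, 104, 104, 103, 104, 103, 103, 103, 104, 104, 103, 101, 109, 136, 149, 151, 150, 151, 150, 148, 149, 150, 159, 177, 184, 186, 186, 185, 187, 186, 186]
130 [152, 145, 120, 102, 102, 103, 103, 94, 76, 67, 83, 109, 121, 124, 122, 126, 135, 135, 121, 106, 102, 102, 102, 105, 103, 105, 105, 
[... 1484 characters left out ...]
156, 154, 164, 179, 186, 186, 186, 183, 183, 182, 181, 182, 181, 178]
208 [131, 131, 131, 131, 132, 135, 138, 138, 137, 136, 138, 139, 137, 135, 140, 153, 157, 157, 159, 157, 158, 157, 156, 158, 155, 156, 156, 155, 156, 155, 155, 158, 154, 156, 157, 157, 163, 169, 173, 172, 173, 172, 172, 174, 172, 174, 172, 174]
212 [130, 129, 129, 131, 143, 149, 153, 151, 151, 151, 151, 151, 149, 150, 152, 154, 155, 155, 156, 156, 155, 156, 156, 156, 156, 158, 154, 155, 157, 156, 155, 155, 157, 158, 157, 157, 166, 173, 177, 178, 178, 177, 177, 177, 176, 177, 179, 176]
outerR0 [[345.7, 207.1]]
outerR1 [[347.7, 116.0]]
outerL1 [[325.5, 116.0]]
inR0 [[340.9, 201.5]]
inR1 [[342.3, 120.9]]
inL1 [[330.3, 120.9]]
```

Call:
step_arm(
  steps=[
    {"delta_pos": [0.0015, -0.02, -0.02], "rot": [0, 0, 0], "fingers": 0.0},
    {"delta_pos": [0, 0, -0.045], "rot": [0, 0, 0], "fingers": 0.0},
    {"delta_pos": [0, 0, -0.045], "rot": [0, 0, 0], "fingers": 0.0},
    {"delta_pos": [0, 0, -0.03], "rot": [0, 0, 0], "fingers": 0.0},
    {"delta_pos": [0, 0, -0.015], "rot": [0, 0, 0], "fingers": 0.0},
  ],
)

```text
time: 7.95
eef_pos: [0.5963, -0.2477, 0.231]
tcp_rot: [[0.983, -0.181, -0.004], [-0.181, -0.983, 0.001], [-0.004, -0.001, -1.0]]
force: [0.1, -0.7, -1.9]
finger_gap: 0.0119
finger_force: 30.0
```

```bash
python3 - <<'E'
from h import *
imaging.get_image('scene');imaging.get_image('scene')
a=snap('scene','s2.png'); c=cam('scene');b=snap('side','d2.png')
s=monitor.observe(); print(s['eef_pos'],s['force'],s['time'])
x=cv2.resize(a[200:300,225:305,::-1],None,fx=5,fy=5,interpolation=cv2.INTER_CUBIC)
y=cv2.resize(b[120:220,270:350,::-1],None,fx=5,fy=5,interpolation=cv2.INTER_CUBIC)
cv2.imwrite('pics/m2.png',np.hstack([x,y]))
e=s['eef_pos']; yaw=np.radians(-10.5);ex=np.array([np.cos(yaw),np.sin(yaw),0])
ey=np.array([-ex[1],ex[0],0])
for sx in(-.05,.05):
  for sy in(-.006,.006): print(sx,sy,proj(c,e+sx*ex+sy*ey+[0,0,-.099]).round(1).tolist(),proj(cam('side'),e+sx*ex+sy*ey+[0,0,-.099]).round(1).tolist())
E
```

```text
[ 0.59826749 -0.24852252  0.23447035] [ 0.91905018  0.09279686 -2.16912498] 8.15
-0.05 -0.006 [[251.7, 233.3]] [[336.7, 151.5]]
-0.05 0.006 [[256.2, 231.6]] [[335.6, 153.7]]
0.05 -0.006 [[265.2, 266.5]] [[304.5, 146.3]]
0.05 0.006 [[269.9, 264.7]] [[303.2, 148.5]]
```

View pics/m2.png

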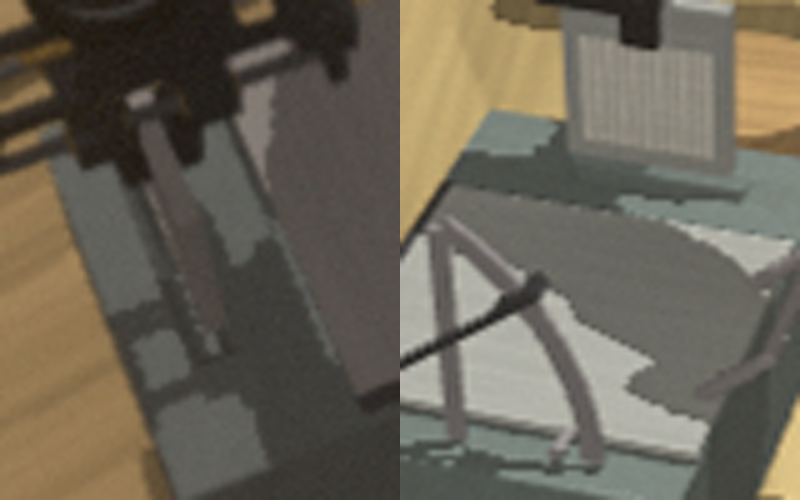

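The scene crop shows the panel's far lower end at about (269,265), directly above the slot. The side crop shows it upright over the slot. I'll lower it gently and watch the force.

Call:
step_arm(
  steps=[
    {"delta_pos": [0, 0, -0.006], "rot": [0, 0, 0], "fingers": 0.0},
    {"delta_pos": [0, 0, -0.005], "rot": [0, 0, 0], "fingers": 0.0},
    {"delta_pos": [0, 0, -0.004], "rot": [0, 0, 0], "fingers": 0.0},
    {"delta_pos": [0, 0, -0.003], "rot": [0, 0, 0], "fingers": 0.0},
    {"delta_pos": [0, 0, -0.002], "rot": [0, 0, 0], "fingers": 0.0},
  ],
)

```text
time: 8.78
eef_pos: [0.5977, -0.2483, 0.2137]
tcp_rot: [[0.983, -0.182, 0.0], [-0.182, -0.983, -0.0], [0.0, 0.0, -1.0]]
force: [-0.7, -0.8, 0.5]
finger_gap: 0.0119
finger_force: 30.0
```

Call:
step_arm(
  steps=[
    {"delta_pos": [0, 0, -0.002], "rot": [0, 0, 0], "fingers": 0.0},
    {"delta_pos": [0, 0, -0.002], "rot": [0, 0, 0], "fingers": 0.0},
    {"delta_pos": [0, 0, -0.001], "rot": [0, 0, 0], "fingers": 0.0},
    {"delta_pos": [0, 0, 0], "rot": [0, 0, 0], "fingers": 0.0},
    {"delta_pos": [0, 0, 0], "rot": [0, 0, 0], "fingers": 0.0},
  ],
)

```text
time: 9.4
eef_pos: [0.5976, -0.2486, 0.2086]
tcp_rot: [[0.983, -0.182, -0.0], [-0.182, -0.983, -0.001], [0.0, 0.001, -1.0]]
force: [0.9, -2.2, -2.9]
finger_gap: 0.0117
finger_force: 30.1
```

Call:
step_arm(
  steps=[
    {"delta_pos": [0, -0.0005, -0.004], "rot": [0, 0, 0], "fingers": 0.0},
    {"delta_pos": [0, -0.0005, -0.005], "rot": [0, 0, 0], "fingers": 0.0},
    {"delta_pos": [0, 0, -0.005], "rot": [0, 0, 0], "fingers": 0.0},
    {"delta_pos": [0, 0, -0.005], "rot": [0, 0, 0], "fingers": 0.0},
    {"delta_pos": [0, 0, -0.005], "rot": [0, 0, 0], "fingers": 0.0},
  ],
)

```text
time: 10.02
eef_pos: [0.5977, -0.249, 0.1843]
tcp_rot: [[0.983, -0.182, -0.0], [-0.182, -0.983, 0.0], [-0.0, -0.0, -1.0]]
force: [-1.0, -1.9, -0.6]
finger_gap: 0.0117
finger_force: 30.0
```

Call:
step_arm(
  steps=[
    {"delta_pos": [0, 0, -0.004], "rot": [0, 0, 0], "fingers": 0.0},
    {"delta_pos": [0, 0, -0.004], "rot": [0, 0, 0], "fingers": 0.0},
    {"delta_pos": [0, 0, -0.004], "rot": [0, 0, 0], "fingers": 0.0},
    {"delta_pos": [0, 0, -0.004], "rot": [0, 0, 0], "fingers": 0.0},
    {"delta_pos": [0, 0, -0.004], "rot": [0, 0, 0], "fingers": 0.0},
  ],
)

```text
time: 10.65
eef_pos: [0.5977, -0.249, 0.1645]
tcp_rot: [[0.983, -0.182, 0.0], [-0.182, -0.983, -0.0], [0.0, 0.0, -1.0]]
force: [-0.3, -1.0, -1.8]
finger_gap: 0.0114
finger_force: 30.0
```

Call:
step_arm(
  steps=[
    {"delta_pos": [0, 0, -0.004], "rot": [0, 0, 0], "fingers": 0.0},
    {"delta_pos": [0, 0, -0.004], "rot": [0, 0, 0], "fingers": 0.0},
    {"delta_pos": [0, 0, -0.004], "rot": [0, 0, 0], "fingers": 0.0},
    {"delta_pos": [0, 0, -0.003], "rot": [0, 0, 0], "fingers": 0.0},
    {"delta_pos": [0, 0, -0.002], "rot": [0, 0, 0], "fingers": 0.0},
  ],
)

```text
time: 11.28
eef_pos: [0.5977, -0.249, 0.1475]
tcp_rot: [[0.983, -0.182, -0.0], [-0.182, -0.983, 0.0], [-0.0, -0.0, -1.0]]
force: [-0.2, -1.5, -1.5]
finger_gap: 0.0114
finger_force: 30.0
```

Call:
step_arm(
  steps=[
    {"delta_pos": [0, 0, -0.001], "rot": [0, 0, 0], "fingers": 0.0},
    {"delta_pos": [0, 0, -0.001], "rot": [0, 0, 0], "fingers": 0.0},
    {"delta_pos": [0, 0, -0.001], "rot": [0, 0, 0], "fingers": 0.0},
    {"delta_pos": [0, 0, -0.001], "rot": [0, 0, 0], "fingers": 0.0},
    {"delta_pos": [0, 0, 0], "rot": [0, 0, 0], "fingers": 0.0},
  ],
)

```text
time: 11.9
eef_pos: [0.5978, -0.2491, 0.144]
tcp_rot: [[0.983, -0.182, 0.0], [-0.182, -0.983, -0.0], [0.0, -0.0, -1.0]]
force: [-0.6, -0.4, 0.9]
finger_gap: 0.0121
finger_force: 30.0
```

Call:
step_arm(
  steps=[
    {"delta_pos": [0, 0, -0.001], "rot": [0, 0, 0], "fingers": 0.0},
    {"delta_pos": [0, 0, -0.001], "rot": [0, 0, 0], "fingers": 0.0},
    {"delta_pos": [0, 0, 0], "rot": [0, 0, 0], "fingers": 0.0},
    {"delta_pos": [0, 0, 0], "rot": [0, 0, 0], "fingers": 0.0},
    {"delta_pos": [0, 0, 0], "rot": [0, 0, 0], "fingers": 0.0},
  ],
)

```text
time: 12.52
eef_pos: [0.5978, -0.2493, 0.144]
tcp_rot: [[0.983, -0.182, 0.001], [-0.182, -0.983, -0.0], [0.001, 0.0, -1.0]]
force: [-4.4, 0.7, 13.5]
finger_gap: 0.0117
finger_force: 30.0
```

The panel stopped at TCP z=0.144 with a 13.5 N push, so it is fully home. I'll release and rise.

Call:
step_arm(
  steps=[
    {"delta_pos": [0, 0, 0.002], "rot": [0, 0, 0], "fingers": 0.0},
    {"delta_pos": [0, 0, 0], "rot": [0, 0, 0], "fingers": 0.02},
    {"delta_pos": [0, 0, 0], "rot": [0, 0, 0], "fingers": 0.03},
    {"delta_pos": [0, 0, 0], "rot": [0, 0, 0], "fingers": 0.03},
    {"delta_pos": [0, 0, 0], "rot": [0, 0, 0], "fingers": 0.03},
  ],
)

```text
time: 13.15
eef_pos: [0.5978, -0.249, 0.1436]
tcp_rot: [[0.983, -0.182, -0.0], [-0.182, -0.983, 0.0], [-0.0, -0.0, -1.0]]
force: [0.3, 0.5, -0.2]
finger_gap: 0.0301
finger_force: 0.0
```

Call:
step_arm(
  steps=[
    {"delta_pos": [0, 0, 0.01], "rot": [0, 0, 0], "fingers": 0.03},
    {"delta_pos": [0, 0, 0.02], "rot": [0, 0, 0], "fingers": 0.03},
    {"delta_pos": [0, 0, 0.04], "rot": [0, 0, 0], "fingers": 0.03},
    {"delta_pos": [0, 0, 0.05], "rot": [0, 0, 0], "fingers": 0.03},
    {"delta_pos": [0, 0, 0.03], "rot": [0, 0, 0], "fingers": 0.03},
  ],
)

```text
time: 13.78
eef_pos: [0.5985, -0.2496, 0.2973]
tcp_rot: [[0.983, -0.182, 0.004], [-0.182, -0.983, -0.002], [0.004, 0.001, -1.0]]
force: [0.1, 0.2, -0.9]
finger_gap: 0.0301
finger_force: 0.0
```

Call:
step_arm(
  steps=[
    {"delta_pos": [-0.0098, 0.0168, 0], "rot": [0, 0, 9], "fingers": 0.05},
    {"delta_pos": [-0.0098, 0.0168, 0], "rot": [0, 0, 9], "fingers": 0.05},
    {"delta_pos": [-0.0098, 0.0168, 0], "rot": [0, 0, 9], "fingers": 0.05},
    {"delta_pos": [-0.0098, 0.0168, 0], "rot": [0, 0, 9], "fingers": 0.05},
    {"delta_pos": [-0.0098, 0.0168, 0], "rot": [0, 0, 9], "fingers": 0.05},
  ],
)

```text
time: 14.4
eef_pos: [0.5484, -0.1647, 0.2946]
tcp_rot: [[0.821, 0.571, 0.001], [0.571, -0.821, -0.001], [0.0, 0.001, -1.0]]
force: [0.8, -0.1, -0.1]
finger_gap: 0.0502
finger_force: 0.0
```

Call:
step_arm(
  steps=[
    {"delta_pos": [-0.0098, 0.0168, 0], "rot": [0, 0, 9], "fingers": 0.05},
    {"delta_pos": [-0.0098, 0.0168, 0], "rot": [0, 0, 9], "fingers": 0.05},
    {"delta_pos": [-0.0098, 0.0168, 0], "rot": [0, 0, 9], "fingers": 0.05},
    {"delta_pos": [-0.0098, 0.0168, 0], "rot": [0, 0, 9], "fingers": 0.05},
    {"delta_pos": [-0.0098, 0.0168, 0], "rot": [0, 0, 9], "fingers": 0.05},
  ],
)

```text
time: 15.02
eef_pos: [0.4995, -0.0809, 0.2945]
tcp_rot: [[0.177, 0.984, 0.001], [0.984, -0.177, -0.001], [-0.001, 0.001, -1.0]]
force: [-0.1, 0.4, 0.2]
finger_gap: 0.0498
finger_force: 0.0
```

```bash
python3 - <<'E'
from h import *
imaging.get_image('wrist');imaging.get_image('wrist');imaging.get_image('wrist')
s=monitor.observe(); print(s['eef_pos'],np.degrees(np.arctan2(s['tcp_rot'][1][0],s['tcp_rot'][0][0])),s['q'],s['time'])
c=cam('wrist'); w=snap('wrist','w4.png'); d=snap('side','d4.png')
print(proj(c,[[.4907,-.13,.162],[.5003,-.0808,.162],[.51,-.0315,.162]]).round(1).tolist())
x=d[135:250,235:365,::-1]; x=cv2.resize(x,None,fx=4,fy=4,interpolation=cv2.INTER_CUBIC)
w=cv2.resize(w[:,:,::-1],(272*1,170))
o=np.zeros((460+170,520,3),np.uint8);o[:460]=x;o[460:,:272]=w
# wrist crop instead
cv2.imwrite('pics/m4.png',np.hstack([x,cv2.resize(cv2.imread('pics/w4.png')[0:300,200:380],(276,460))]))
E
```

```text
[ 0.49974744 -0.0808774   0.29447158] 79.43612795920937 [ 0.28995634  0.4894117  -0.33882514  1.86045425  0.2144241   0.82608285
 -0.34234686] 15.175
[[318.6, 250.0], [319.0, 196.4], [319.5, 136.9]]
```

View pics/m4.png

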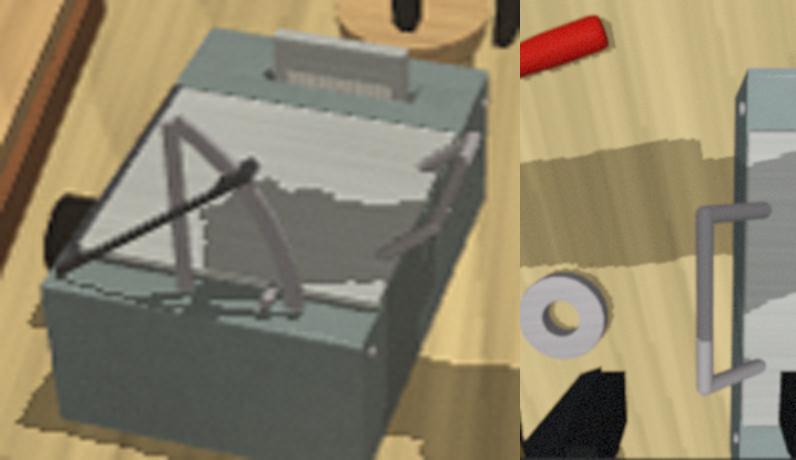

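```bash
python3 - <<'E'
from h import *
S=cam('scene');W=cam('side')
yaw=np.radians(-10.5);ex=np.array([np.cos(yaw),np.sin(yaw),0]);ey=np.array([-ex[1],ex[0],0])
H=np.array([.5013,-.0808,.126])+.235*ex; print('hinge',H)
def info(n,X):
    d=X-H; a,b=-d@ex,d@ey; print(n,X.round(4),'r',np.hypot(a,d[2]).round(4),'ang',np.arctan2(d[2],a).round(3),'by',b.round(4))
for n,u,v in[('clip',(498/4+227.6,80/4+164.6),(297,177)),('peg',(478/4+227.6,168/4+164.6),(301.6,208)),('hingeend',(600/4+227.6,330/4+164.6),(250,202))]:
    X,e=tri(S,u,W,v); info(n,X); print(e)
# side only: intersect with plane by=const
for by in(.115,.125,.135):
  for n,v in[('clip',(297,177)),('peg',(301.6,208))]:
    o,d=ray(W,v); info(n,o+d*((by-(o-H)@ey)/(d@ey)))
E
```

```text
hinge [ 0.7323649  -0.12362535  0.126     ]
clip [0.6198 0.0072 0.2274] r 0.1685 ang 0.646 by 0.1082
0.0007518782910806827
peg [0.6132 0.0023 0.1245] r 0.1401 ang -0.011 by 0.1021
0.001592207532524295
hingeend [ 0.7522 -0.0061  0.1257] r 0.0019 ang -0.143 by 0.1192
0.0007176238888718286
clip [0.6179 0.0145 0.2333] r 0.1746 ang 0.662 by 0.115
peg [0.6112 0.0158 0.1358] r 0.1448 ang 0.068 by 0.115
clip [0.6157 0.0251 0.2415] r 0.1828 ang 0.683 by 0.125
peg [0.6091 0.0263 0.145 ] r 0.1497 ang 0.127 by 0.125
clip [0.6136 0.0357 0.2496] r 0.1912 ang 0.703 by 0.135
peg [0.607  0.0369 0.1543] r 0.1551 ang 0.183 by 0.135
```

Call:
step_arm(
  steps=[
    {"delta_pos": [0.001, 0, -0.03], "rot": [0, 0, 0], "fingers": 0.05},
    {"delta_pos": [0, 0, -0.04], "rot": [0, 0, 0], "fingers": 0.05},
    {"delta_pos": [0, 0, -0.035], "rot": [0, 0, 0], "fingers": 0.05},
    {"delta_pos": [0, 0, -0.02], "rot": [0, 0, 0], "fingers": 0.05},
    {"delta_pos": [0, 0, -0.012], "rot": [0, 0, 0], "fingers": 0.04},
  ],
)

```text
time: 15.9
eef_pos: [0.5009, -0.0821, 0.1557]
tcp_rot: [[0.185, 0.983, -0.001], [0.983, -0.185, -0.001], [-0.001, -0.0, -1.0]]
force: [0.2, 0.3, 0.1]
finger_gap: 0.042
finger_force: 0.0
```

Call:
step_arm(
  steps=[
    {"delta_pos": [0, 0, 0], "rot": [0, 0, 0], "fingers": 0.02},
    {"delta_pos": [0, 0, 0], "rot": [0, 0, 0], "fingers": 0.0},
    {"delta_pos": [0, 0, 0], "rot": [0, 0, 0], "fingers": 0.0},
    {"delta_pos": [0, 0, 0], "rot": [0, 0, 0], "fingers": 0.0},
    {"delta_pos": [0, 0, 0], "rot": [0, 0, 0], "fingers": 0.0},
  ],
)

```text
time: 16.52
eef_pos: [0.5007, -0.0812, 0.1572]
tcp_rot: [[0.182, 0.983, 0.001], [0.983, -0.182, -0.0], [-0.0, 0.001, -1.0]]
force: [-0.9, -0.3, 3.7]
finger_gap: 0.0082
finger_force: 29.5
```

The geometry checks out: the peg is at r=0.140 and angle ≈0, and the clip angle is about 0.65. The bar is gripped, so I'll lift along the arc.

Call:
step_arm(
  steps=[
    {"delta_pos": [0.0021, -0.0004, 0.0117], "rot": [0, 0, 0], "fingers": 0.0},
    {"delta_pos": [0.0027, -0.0005, 0.0116], "rot": [0, 0, 0], "fingers": 0.0},
    {"delta_pos": [0.0032, -0.0006, 0.0114], "rot": [0, 0, 0], "fingers": 0.0},
    {"delta_pos": [0.0037, -0.0007, 0.0112], "rot": [0, 0, 0], "fingers": 0.0},
    {"delta_pos": [0.0042, -0.0008, 0.0111], "rot": [0, 0, 0], "fingers": 0.0},
  ],
)

```text
time: 17.15
eef_pos: [0.5168, -0.0841, 0.2144]
tcp_rot: [[0.182, 0.983, 0.0], [0.983, -0.182, 0.0], [0.0, 0.0, -1.0]]
force: [1.4, -0.1, -8.1]
finger_gap: 0.0085
finger_force: 30.3
```

Call:
step_arm(
  steps=[
    {"delta_pos": [0.0049, -0.0009, 0.0108], "rot": [0, 0, 0], "fingers": 0.0},
    {"delta_pos": [0.0053, -0.001, 0.0106], "rot": [0, 0, 0], "fingers": 0.0},
    {"delta_pos": [0.0059, -0.0011, 0.0102], "rot": [0, 0, 0], "fingers": 0.0},
    {"delta_pos": [0.0064, -0.0012, 0.01], "rot": [0, 0, 0], "fingers": 0.0},
    {"delta_pos": [0.0069, -0.0013, 0.0096], "rot": [0, 0, 0], "fingers": 0.0},
  ],
)

```text
time: 17.77
eef_pos: [0.5468, -0.0897, 0.2654]
tcp_rot: [[0.182, 0.983, 0.001], [0.983, -0.182, 0.0], [0.0, 0.001, -1.0]]
force: [5.3, 0.3, -12.3]
finger_gap: 0.0084
finger_force: 30.6
```

Call:
step_arm(
  steps=[
    {"delta_pos": [0.0073, -0.0013, 0.0093], "rot": [0, 0, 0], "fingers": 0.0},
    {"delta_pos": [0.0078, -0.0014, 0.0089], "rot": [0, 0, 0], "fingers": 0.0},
    {"delta_pos": [0, 0, 0], "rot": [0, 0, 0], "fingers": 0.0},
    {"delta_pos": [0, 0, 0], "rot": [0, 0, 0], "fingers": 0.0},
    {"delta_pos": [0, 0, 0], "rot": [0, 0, 0], "fingers": 0.0},
  ],
)

```text
time: 18.4
eef_pos: [0.5619, -0.0925, 0.2827]
tcp_rot: [[0.182, 0.983, 0.001], [0.983, -0.182, 0.0], [0.0, 0.001, -1.0]]
force: [6.2, -0.3, -14.0]
finger_gap: 0.0079
finger_force: 30.7
```

```bash
python3 - <<'E'
from h import *
d=snap('side','d5.png'); s=snap('scene','s5.png'); o=monitor.observe(); print(o['eef_pos'],o['force'],o['finger_gap'],o['time'])
x=cv2.resize(d[140:220,245:325,::-1],None,fx=6,fy=6,interpolation=cv2.INTER_CUBIC)
y=cv2.resize(s[165:245,335:385,::-1],None,fx=6,fy=6,interpolation=cv2.INTER_CUBIC)
cv2.imwrite('pics/m5.png',np.hstack([x,y]))
E
```

```text
[ 0.5618405  -0.09247357  0.28270166] [  5.81561043  -1.19347699 -14.93423036] 0.008109572704056931 18.5
```

View pics/m5.png

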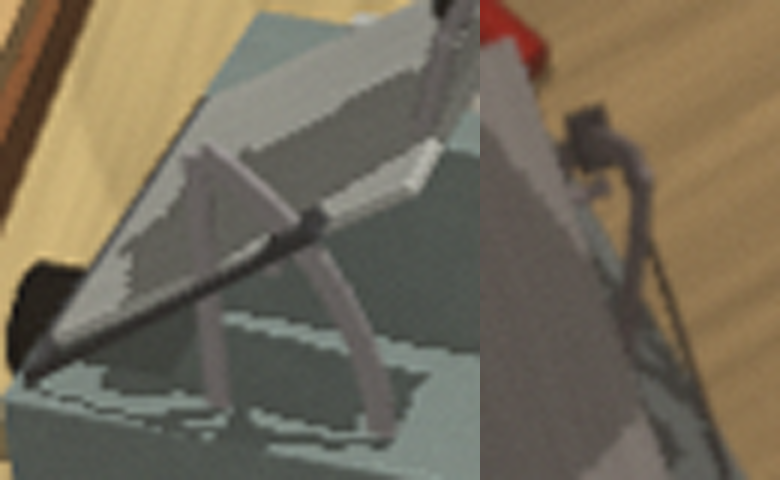

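The side crop shows the dark arm and clip running from (251,202) to (298,177), with the flap nearly there. The scene crop shows the peg at about (355,196), just short of the clip at (353,185). I'll measure the clip angle from the arm line in both views.

```bash
python3 - <<'E'
from h import *
S=cam('scene');W=cam('side')
yaw=np.radians(-10.5);ex=np.array([np.cos(yaw),np.sin(yaw),0]);ey=np.array([-ex[1],ex[0],0])
H=np.array([.5013,-.0808,.126])+.235*ex
def darkpts(f,a,b,half=4):
    g=cv2.GaussianBlur(cv2.cvtColor(cv2.imread('pics/'+f),cv2.COLOR_BGR2GRAY),(3,3),0).astype(np.float32)
    a=np.array(a,float);b=np.array(b,float);n=np.array([-(b-a)[1],(b-a)[0]]);n/=np.linalg.norm(n);out=[]
    for t in np.linspace(0,1,25):
        p=a+t*(b-a); k=np.arange(-half,half+.1,.5); q=p+k[:,None]*n
        v=cv2.remap(g,q[:,0].astype(np.float32)[None],q[:,1].astype(np.float32)[None],1)[0]
        w=np.clip(np.median(v)-v-8,0,None)
        if w.sum()>20: out.append(p+n*(w@k)/w.sum())
    return np.array(out,np.float32)
def fit(P):
    vx,vy,x,y=cv2.fitLine(P,cv2.DIST_HUBER,0,.01,.01).ravel(); r=np.abs((P-[x,y])@np.array([-vy,vx])); return np.array([x,y]),np.array([vx,vy]),r.mean()
L={}
for f in('side0.png','d4.png','d5.png'):
    P=darkpts(f,(254,200.5),(291,181)); c,v,e=fit(P); L[f]=(c,v); print(f,len(P),c,v,e)
for f in('scene0.png','s5.png'):
    P=darkpts(f,(375.5,240),(364.5,210),3); c,v,e=fit(P); L[f]=(c,v); print(f,len(P),c,v,e)
def plane(cam_,c,v):
    o,d1=ray(cam_,c-15*v);_,d2=ray(cam_,c+15*v); n=np.cross(d1,d2); return o,n/np.linalg.norm(n)
for fs in('side0.png','d4.png','d5.png'):
  for fc in('scene0.png','s5.png'):
    o1,n1=plane(W,*L[fs]);o2,n2=plane(S,*L[fc]); d=np.cross(n1,n2);d/=np.linalg.norm(d); d*=-np.sign(d@ex)
    X=np.linalg.lstsq(np.array([n1,n2,d]),np.array([n1@o1,n2@o2,d@H]),rcond=None)[0]; r=X-H
    print(fs,fc,'ang',np.arctan2(d[2],-d@ex).round(3),'ey',(d@ey).round(3),'offset by',(r@ey).round(4),'miss x,z',(r@ex).round(4),r[2].round(4))
# side only with arm in plane by
for by in(.108,.113,.118,.123):
    o,n=plane(W,*L['d4.png']); d=np.cross(n,ey); d*=-np.sign(d@ex); A=H+by*ey
    # angle of line in plane and perpendicular miss from hinge
    print(by,np.arctan2(d[2],-d@ex).round(3),((o-A)@n/np.linalg.norm(np.cross(n,ey))).round(4))
E
```

```text
side0.png 25 [274.40515 189.87967] [ 0.89028245 -0.4554088 ] 0.23494694
d4.png 25 [272.54575 190.83678] [ 0.8902529 -0.4554666] 0.25045425
d5.png 17 [273.51105 190.42577] [ 0.9004527 -0.434954 ] 0.29955736
scene0.png 13 [371.0016  232.99928] [0.398591  0.9171288] 0.48050383
s5.png 15 [371.62515 234.3305 ] [0.39550367 0.9184644 ] 0.44514614
side0.png scene0.png ang 0.634 ey -0.084 offset by 0.1179 miss x,z -0.0095 0.0038
side0.png s5.png ang 0.635 ey -0.081 offset by 0.1179 miss x,z -0.0092 0.0036
d4.png scene0.png ang 0.634 ey -0.084 offset by 0.1179 miss x,z -0.0095 0.0038
d4.png s5.png ang 0.635 ey -0.081 offset by 0.1179 miss x,z -0.0092 0.0036
d5.png scene0.png ang 0.616 ey -0.079 offset by 0.1176 miss x,z -0.0082 0.0044
d5.png s5.png ang 0.617 ey -0.076 offset by 0.1177 miss x,z -0.008 0.0042
0.108 0.667 0.0067
0.113 0.667 0.0048
0.118 0.667 0.0028
0.123 0.667 0.0009
```

```bash
python3 - <<'E'
from h import *
S=cam('scene');W=cam('side')
yaw=np.radians(-10.5);ex=np.array([np.cos(yaw),np.sin(yaw),0]);ey=np.array([-ex[1],ex[0],0])
H=np.array([.5013,-.0808,.126])+.235*ex
Q=lambda r,a,by:H-r*np.cos(a)*ex+by*ey+[0,0,r*np.sin(a)]
for th in(0,.58,.6,.62): print('peg',th,proj(S,Q(.14,th,.102)).round(1).tolist(),proj(W,Q(.14,th,.102)).round(1).tolist())
for al in(.62,.65,.68): print('clip',al,[ (proj(S,Q(r,al,.108)).round(1).tolist(),proj(W,Q(r,al,.108)).round(1).tolist()) for r in(.14,.165)])
for f,(u0,v0,u1,v1),th in(('scene0.png',(343,178,366,200),70),('s5.png',(343,178,366,200),70),('side0.png',(284,168,308,190),0),('d4.png',(284,168,308,190),0)):
    im=cv2.imread('pics/'+f); g=cv2.cvtColor(im,cv2.COLOR_BGR2GRAY)[v0:v1,u0:u1]
    print(f,u0,v0); print('\n'.join(' '.join('%3d'%x for x in r) for r in g))
E
```

```text
peg 0 [[347.4, 206.5]] [[301.8, 207.4]]
peg 0.58 [[352.4, 196.5]] [[291.7, 182.4]]
peg 0.6 [[352.7, 196.5]] [[291.0, 181.5]]
peg 0.62 [[353.0, 196.5]] [[290.3, 180.7]]
clip 0.62 [([[355.2, 195.6]], [[289.5, 182.1]]), ([[351.9, 185.9]], [[296.9, 178.8]])]
clip 0.65 [([[355.7, 195.6]], [[288.5, 180.9]]), ([[352.5, 185.9]], [[295.7, 177.3]])]
clip 0.68 [([[356.3, 195.6]], [[287.4, 179.6]]), ([[353.1, 185.9]], [[294.4, 175.8]])]
scene0.png 343 178
 66  73  79  91 107 114 112 116 118 119 119 118 119 120 124 123 125 124 125 125 124 125 121
 80  83  95 103 112 116 116 118 119 120 119 122 122 124 126 125 124 126 126 126 124 123 125
 98 101 109 114 118 120 118 118 119 121 121 122 123 126 125 125 123 125 125 125 124 125 126
111 112 116 118 118 117 118 120 120 119 120 121 118 124 124 126 124 124 125 125 126 124 123
113 117 118 119 117 117 116 118 113 103 100  93  98 120 128 126 127 126 126 125 122 125 121
118 119 117 119 119 118 106  98  87  74  72  60  79 108 122 124 129 123 124 124 122 122 122
116 116 118 120 122 113  82  70  61  53  56  54  70 100 125 127 127 124 124 122 118 122 121
109 106 
[... 6967 characters left out ...]
 104 103 105 111 123 140 177
165 128 109  53  44  41  66 130 156 105 100  97  97  96 105 125 120 103 104 106 103 101 105 120
106  59  54  41  63 126 171 160 120 105 106 100  98  97  98 107 120 113 105 105 105 107 107 104
 54  38  63 129 174 180 166 116 100 102 104 101  99  95  96  96 111 123 106 106 106 106 107 107
 64 128 156 123 124 123 114 102 104 103 107 104 100  95  96  93 102 115 115 106 105 108 106 106
153 112 119 106 105 103 104 104 104 103 103 105 104  99  97  97  94 103 116 113 105 105 105 107
164 102 107 108 107 106 106 105 106 104 105 106 106 101  97  96  97  94 113 122 107 105 107 105
158  98 104 105 107 109 107 107 106 107 107 106 104 104 101  96  98  93 103 115 112 107 105 105
```

Call:
step_arm(
  steps=[
    {"delta_pos": [0.003, -0.0006, 0.0022], "rot": [0, 0, 0], "fingers": 0.0},
    {"delta_pos": [0.003, -0.0005, 0.0022], "rot": [0, 0, 0], "fingers": 0.0},
    {"delta_pos": [0.0024, -0.0005, 0.002], "rot": [0, 0, 0], "fingers": 0.0},
    {"delta_pos": [0, 0, 0], "rot": [0, 0, 0], "fingers": 0.0},
    {"delta_pos": [0, 0, 0], "rot": [0, 0, 0], "fingers": 0.0},
  ],
)

```text
time: 19.12
eef_pos: [0.5688, -0.0938, 0.2896]
tcp_rot: [[0.182, 0.983, -0.001], [0.983, -0.182, 0.0], [-0.0, -0.001, -1.0]]
force: [-1.6, 0.2, -7.2]
finger_gap: 0.0081
finger_force: 30.2
```

```bash
python3 - <<'E'
from h import *
d=snap('side','d6.png');s=snap('scene','s6.png')
T=np.mean([monitor.observe()['eef_pos'] for _ in range(1)],0); o=monitor.observe(); print(T,o['force'],o['finger_gap'],o['time'])
S=cam('scene');W=cam('side')
yaw=np.radians(-10.5);ex=np.array([np.cos(yaw),np.sin(yaw),0]);ey=np.array([-ex[1],ex[0],0])
H=np.array([.5013,-.0808,.126])+.235*ex
r=T+[0,0,.0048]-H; print('theta',np.arctan2(r[2],-r@ex)-np.arctan2(36,235),'r',np.hypot(r[2],r@ex))
C=np.array([.6298,-.1369,.12])
print('corners L front/rear',proj(W,C-.11*ex+.16*ey),proj(W,C+.11*ex+.16*ey))
g=cv2.cvtColor(cv2.imread('pics/side0.png'),cv2.COLOR_BGR2GRAY).astype(float)
# box left top edge: max |dI/dv| along columns
pts=[]
for u in range(254,326,3):
    v0=207.5+(u-246.7)/(329.5-246.7)*14.5; vs=np.arange(int(v0)-5,int(v0)+7); gr=np.abs(g[vs+1,u]-g[vs-1,u]); k=gr.argmax(); pts.append((u,vs[k],round(v0,1),int(gr[k])))
print(pts)
G=lambda f:cv2.cvtColor(cv2.imread('pics/'+f),cv2.COLOR_BGR2GRAY)
print('peg shut side0 294,200'); print('\n'.join(' '.join('%3d'%x for x in r) for r in G('side0.png')[200:216,294:310]))
for f in('d5.png','d6.png'):
    print(f,'280,172'); print('\n'.join(' '.join('%3d'%x for x in r) for r in G(f)[172:188,280:302]))
for f in('s6.png',):
    print(f,'345,186'); print('\n'.join(' '.join('%3d'%x for x in r) for r in G(f)[186:204,345:363]))
E
```

```text
[ 0.56883904 -0.0937577   0.28961632] [-2.24993796  2.16971725 -7.65591041] 0.007973562511389264 19.225
theta 0.6399199075050619 r 0.23663612341526152
corners L front/rear [[324.15812789 220.67398978]] [[243.98257456 204.95761088]]
[(254, np.int64(208), 208.8, 56), (257, np.int64(209), 209.3, 50), (260, np.int64(209), 209.8, 29), (263, np.int64(207), 210.4, 47), (266, np.int64(208), 210.9, 42), (269, np.int64(209), 211.4, 55), (272, np.int64(208), 211.9, 48), (275, np.int64(208), 212.5, 57), (278, np.int64(208), 213.0, 53), (281, np.int64(211), 213.5, 58), (284, np.int64(210), 214.0, 55), (287, np.int64(210), 214.6, 48), (290, np.int64(211), 215.1, 48), (293, np.int64(214), 215.6, 62), (296, np.int64(214), 216.1, 59), (299, np.int64(215), 216.7, 63), (302, np.int64(214), 217.2, 46), (305, np.int64(218), 217.7, 47), (308, np.int64(215), 218.2, 62), (311, np.int64(219), 218.8, 55), (314, np.int64(220), 219.3, 50), (317, np.int64(220), 219.8, 56), (320, np.int64(221), 220.3, 50), (323, np.int64(222), 220.9, 43)]
peg shut side0 294,200
175 174 175 175 175 176 175 177 176 150  88  93  94 
[... 4428 characters left out ...]
  93  99  90  92  86  93  97 105 102  66  62  77  96
112 115 111 111 107  91 106 102  99  99  94  91 101 104  75  56  65  75
114 116 115 113 110  98 106 106 101 102  95  89 100 116  96  64  65  68
105 111 116 112 111 106 102 103  97  90  89  99 112 121 110  75  62  71
 97 111 115 117 111 106  93  88  87  92 107 115 120 123 113  76  68  68
 92 103 113 113 114 106  92  97  99 112 119 118 121 126 115  79  66  69
 88  96 112 114 113 112 106 105 103 113 119 122 124 125 111  74  66  71
 85  89  99 105 111 112 113 100 102 106 113 124 123 125 111  72  66  75
 88  88  90  97 109 113 109  99 102 102 115 126 125 120 102  72  65  77
 88  87  85  91 105 111 113 108 101  98 108 119 120 117  97  65  65  77
```

```bash
python3 - <<'E'
from h import *
W=cam('side')
yaw=np.radians(-10.5);ex=np.array([np.cos(yaw),np.sin(yaw),0]);ey=np.array([-ex[1],ex[0],0])
H=np.array([.5013,-.0808,.126])+.235*ex
def ang(P,by):
    vx,vy,x,y=cv2.fitLine(np.array(P,np.float32),cv2.DIST_HUBER,0,.01,.01).ravel(); P=np.array(P);c=np.array([x,y]);v=np.array([vx,vy])
    res=np.abs((P-c)@np.array([-vy,vx])).mean()
    def X(u): o,d=ray(W,u); p=o+d*((by-(o-H)@ey)/(d@ey))-H; return np.array([-p@ex,p[2]])
    u0,u1=[c+((p-c)@v)*v for p in(P[P[:,0].argmin()],P[P[:,0].argmax()])]
    A,B=X(u0),X(u1); d=B-A; d*=np.sign(d[0]); d/=np.linalg.norm(d)
    return 'slope %.4f res %.2f ang %.3f miss %.4f r %.3f..%.3f n %d'%(vy/vx,res,np.arctan2(d[1],d[0]),A[1]*d[0]-A[0]*d[1],np.linalg.norm(A),np.linalg.norm(B),len(P))
for f in('side0.png','d4.png','d5.png','d6.png'):
    g=cv2.GaussianBlur(cv2.cvtColor(cv2.imread('pics/'+f),cv2.COLOR_BGR2GRAY),(1,3),0).astype(float)
    arm=[];fl=[]
    for u in range(256,287):
        va=200.2-.5116*(u-254.8); vs=np.arange(int(round(va))-3,int(round(va))+4); col=g[vs,u]
        w=np.clip(np.sort(col)[2]+8-col,0,None); 
        m=vs[col.argmin()]; k=np.arange(m-2,m+3); w=np.clip(g[k,u].max()-g[k,u],0,None)**2; vc=(w@k)/w.sum(); arm.append((u,vc))
        if f in('d5.png','d6.png'):
            k=np.arange(int(round(vc))-9,int(round(vc))-1); gr=g[k+1,u]-g[k-1,u]  # dark above -> bright below: upper border
            i=gr.argmax()
            if 0<i<len(k)-1 and gr[i]>20:
                den=gr[i-1]-2*gr[i]+gr[i+1]; fl.append((u,k[i]+.5*(gr[i-1]-gr[i+1])/den))
    print(f,'arm .118',ang(arm,.118))
    if fl:
        for by in(.085,.095): print('   flap',by,ang(fl,by))
        print([(u,round(v,1)) for u,v in fl[::3]])
E
```

```text
side0.png arm .118 slope -0.5028 res 0.13 ang 0.661 miss -0.0024 r 0.024..0.135 n 31
d4.png arm .118 slope -0.5020 res 0.14 ang 0.661 miss -0.0024 r 0.024..0.135 n 31
d5.png arm .118 slope -0.5003 res 0.21 ang 0.660 miss -0.0035 r 0.024..0.135 n 31
   flap 0.085 slope -0.6347 res 0.06 ang 0.739 miss -0.0140 r 0.109..0.117 n 3
   flap 0.095 slope -0.6347 res 0.06 ang 0.739 miss -0.0108 r 0.117..0.125 n 3
[(284, np.float64(181.0))]
d6.png arm .118 slope -0.5037 res 0.15 ang 0.662 miss -0.0028 r 0.025..0.135 n 31
   flap 0.085 slope -0.5531 res 0.03 ang 0.687 miss -0.0034 r 0.106..0.121 n 5
   flap 0.095 slope -0.5531 res 0.03 ang 0.687 miss 0.0002 r 0.115..0.129 n 5
[(282, np.float64(180.0)), (285, np.float64(178.3))]
```

```bash
python3 - <<'E'
import cv2
for f in('d5.png','d6.png'):
    g=cv2.cvtColor(cv2.imread('pics/'+f),cv2.COLOR_BGR2GRAY); print(f)
    for u in list(range(256,300,3)):
        va=int(round(200.2-.5028*(u-254.8))); print(u,va-12,g[va-12:va+4,u].tolist())
print('right of clip')
for f in('d5.png','d6.png'):
    g=cv2.cvtColor(cv2.imread('pics/'+f),cv2.COLOR_BGR2GRAY); print(f)
    for u in range(299,320,2): print(u,158,g[158:184,u].tolist())
E
```

```text
d5.png
256 188 [39, 59, 86, 115, 145, 150, 150, 120, 115, 78, 55, 46, 52, 123, 135, 130]
259 186 [101, 130, 142, 145, 143, 143, 149, 140, 117, 106, 68, 49, 45, 55, 67, 122]
262 185 [147, 147, 143, 140, 144, 146, 148, 122, 115, 89, 55, 48, 50, 63, 67, 65]
265 183 [140, 147, 135, 144, 132, 144, 135, 108, 110, 115, 77, 49, 47, 58, 64, 64]
268 182 [92, 95, 95, 94, 93, 94, 93, 111, 116, 110, 66, 44, 51, 63, 67, 66]
271 180 [97, 92, 97, 93, 93, 94, 92, 93, 116, 117, 79, 49, 47, 57, 66, 65]
274 179 [94, 95, 95, 94, 93, 94, 96, 100, 114, 106, 73, 50, 49, 64, 69, 69]
277 177 [98, 98, 97, 97, 96, 96, 94, 96, 99, 105, 77, 49, 46, 66, 77, 73]
280 176 [85, 86, 90, 87, 91, 92, 93, 92, 94, 89, 67, 48, 52, 91, 94, 94]
283 174 [94, 92, 93, 93, 93, 96, 95, 92, 114, 126, 88, 52, 43, 64, 78, 78]
286 173 [96, 95, 94, 95, 95, 94, 92, 112, 145, 118, 76, 50, 48, 75, 81, 81]
289 171 [138, 130, 102, 94, 97, 96, 96, 92, 121, 89, 56, 46, 46, 78, 91, 81]
292 169 [95, 93, 94, 94, 109, 135, 128, 104, 96, 77, 57, 48, 45, 52, 77, 79]
295 168 [96, 96, 94, 94, 97, 95, 97, 71, 68, 56, 54, 49, 46, 74, 96, 98]
298 166 [9
[... 3208 characters left out ...]
95, 93, 108, 140, 143, 138, 138, 135, 117, 112, 89, 81, 81, 80, 82, 82, 82, 82, 83, 83, 82, 81, 80]
311 158 [94, 94, 94, 92, 107, 140, 144, 150, 162, 181, 159, 133, 92, 83, 81, 83, 83, 82, 80, 79, 81, 83, 83, 82, 85, 81]
313 158 [94, 96, 91, 143, 160, 178, 174, 174, 153, 145, 106, 81, 82, 81, 82, 84, 82, 82, 82, 81, 81, 80, 82, 83, 80, 84]
315 158 [92, 101, 160, 172, 163, 161, 123, 85, 82, 84, 84, 86, 85, 82, 83, 84, 84, 82, 83, 85, 84, 83, 83, 81, 83, 84]
317 158 [103, 105, 111, 112, 128, 136, 111, 88, 85, 85, 84, 84, 84, 84, 82, 86, 84, 83, 84, 83, 83, 82, 82, 83, 82, 81]
319 158 [118, 130, 132, 131, 131, 134, 132, 93, 83, 86, 86, 83, 84, 84, 84, 86, 85, 83, 84, 82, 82, 84, 82, 83, 84, 83]
```

```bash
python3 - <<'E'
from h import *
W=cam('side')
yaw=np.radians(-10.5);ex=np.array([np.cos(yaw),np.sin(yaw),0]);ey=np.array([-ex[1],ex[0],0])
H=np.array([.5013,-.0808,.126])+.235*ex
def ang(P,by):
    Q=[]
    for u in P:
        o,d=ray(W,u); p=o+d*((by-(o-H)@ey)/(d@ey))-H; Q.append((-p@ex,p[2]))
    vx,vy,x,y=cv2.fitLine(np.array(Q,np.float32),cv2.DIST_HUBER,0,1e-4,1e-4).ravel(); s=np.sign(vx)
    return round(float(np.arctan2(vy*s,vx*s)),4),'offset above hinge %.4f'%(s*(y*vx-x*vy)),'r to %.3f'%max(np.linalg.norm(q) for q in Q)
d5=[(256,194.5),(259,193.5),(262,191.5),(301,175.5),(303,174.5),(305,173.5),(307,172.5),(309,171.5),(311,170.9)]
d6=[(256,194.5),(259,192.5),(283,181.4),(286,179.5),(299,173.5),(301,172.5),(303,171.5),(305,170.5),(307,169.5),(309,168.5)]
for by in(.085,.09,.095,.1): print(by,ang(d5,by),ang(d6,by))
g=[cv2.cvtColor(cv2.imread('pics/'+f),cv2.COLOR_BGR2GRAY).astype(float) for f in('side0.png','d4.png','d5.png','d6.png')]
for a in g:
    arm=[]
    for u in range(256,287):
        va=int(round(200.2-.503*(u-254.8))); k0=np.arange(va-3,va+4); m=k0[a[k0,u].argmin()]; k=np.arange(m-2,m+3); w=np.clip(a[k,u].max()-a[k,u],0,None)**2; arm.append((u,(w@k)/w.sum()))
    print('arm',ang(arm,.113),ang(arm,.118))
E
```

```text
0.085 (0.6069, 'offset above hinge -0.0033', 'r to 0.197') (0.6445, 'offset above hinge -0.0029', 'r to 0.196')
0.09 (0.6069, 'offset above hinge -0.0011', 'r to 0.201') (0.6445, 'offset above hinge -0.0009', 'r to 0.200')
0.095 (0.6069, 'offset above hinge 0.0011', 'r to 0.204') (0.6445, 'offset above hinge 0.0012', 'r to 0.204')
0.1 (0.6069, 'offset above hinge 0.0032', 'r to 0.208') (0.6445, 'offset above hinge 0.0032', 'r to 0.208')
arm (0.6642, 'offset above hinge -0.0048', 'r to 0.131') (0.6642, 'offset above hinge -0.0028', 'r to 0.135')
arm (0.6633, 'offset above hinge -0.0048', 'r to 0.131') (0.6633, 'offset above hinge -0.0028', 'r to 0.135')
arm (0.6586, 'offset above hinge -0.0048', 'r to 0.130') (0.6586, 'offset above hinge -0.0028', 'r to 0.135')
arm (0.6573, 'offset above hinge -0.0041', 'r to 0.131') (0.6573, 'offset above hinge -0.0021', 'r to 0.135')
```

Measured against the flap edge in the same view, the arm reads about 0.655 and the flap is at 0.640. One last nudge of about 3 mm at the bar.

Call:
step_arm(
  steps=[
    {"delta_pos": [0.0011, -0.0002, 0.0011], "rot": [0, 0, 0], "fingers": 0.0},
    {"delta_pos": [0.001, -0.0002, 0.001], "rot": [0, 0, 0], "fingers": 0.0},
    {"delta_pos": [0, 0, 0], "rot": [0, 0, 0], "fingers": 0.0},
    {"delta_pos": [0, 0, 0], "rot": [0, 0, 0], "fingers": 0.0},
    {"delta_pos": [0, 0, 0], "rot": [0, 0, 0], "fingers": 0.0},
  ],
)

```text
time: 19.85
eef_pos: [0.571, -0.0941, 0.2917]
tcp_rot: [[0.182, 0.983, -0.001], [0.983, -0.182, 0.0], [-0.0, -0.001, -1.0]]
force: [-5.3, 2.9, -3.7]
finger_gap: 0.0076
finger_force: 29.9
```

```bash
python3 - <<'E'
from h import *
d=snap('side','d7.png')
o=monitor.observe(); yaw=np.radians(-10.5);ex=np.array([np.cos(yaw),np.sin(yaw),0])
H=np.array([.5013,-.0808,.126])+.235*ex
r=o['eef_pos']+np.array([0,0,.0048])-H; print('theta',np.arctan2(r[2],-r@ex)-np.arctan2(36,235),np.hypot(r[2],r@ex),o['force'],o['finger_gap'],o['time'],np.abs(o['joint_vel']).max())
g=cv2.cvtColor(d,cv2.COLOR_RGB2GRAY)
for u in(256,259,299,301,303,305,307,309): print(u,162,g[162:180,u].tolist() if u>290 else g[186:200,u].tolist())
E
```

```text
theta 0.6529137188127614 0.23658316858531767 [-5.30210343  2.17137405 -4.43584936] 0.007594182053437144 19.9 0.0022989847791235955
256 162 [37, 38, 37, 63, 83, 115, 137, 144, 138, 118, 109, 74, 57, 46]
259 162 [100, 129, 138, 140, 141, 140, 136, 118, 114, 81, 62, 48, 45, 57]
299 162 [95, 94, 93, 94, 94, 93, 107, 137, 142, 141, 138, 117, 114, 80, 68, 72, 78, 81]
301 162 [93, 92, 91, 95, 93, 108, 135, 138, 139, 135, 117, 111, 86, 80, 82, 81, 82, 80]
303 162 [94, 93, 92, 91, 106, 136, 139, 141, 137, 116, 109, 86, 82, 82, 82, 82, 81, 80]
305 162 [92, 90, 108, 140, 142, 140, 138, 135, 117, 109, 87, 84, 83, 83, 81, 84, 82, 80]
307 162 [91, 108, 137, 143, 139, 140, 135, 118, 109, 85, 80, 83, 83, 84, 84, 80, 80, 81]
309 162 [110, 136, 141, 135, 150, 138, 115, 110, 86, 81, 82, 82, 83, 83, 83, 83, 82, 79]
```

```bash
python3 -c "
from bench import job_done
print(job_done())"
```

```text
the job is handed in; nothing more can be done
None
```

The filter is fully home in the slot and released, and the gripper is holding the flap still at about 0.653 rad, against a measured index-clip angle of about 0.655 rad (good to about 0.01 rad); the job was handed in at 19.9 s.

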